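Tip the counting tray to its pouring corner

TASK

Take the black-handled lever out of its holder and put it through the eyelet on the side of the tipping tray until its collar sits on the eyelet, the tray still level. Then use the lever to tip the tray well over, by about 25 degrees, towards the corner with the pouring lip, so that all four loose gold pieces slide together into that corner, and finish still holding the lever with the tray tipped and still. Move the tray only by the lever, never by touching it, and leave the other things on the desk where they are.

Things in the scene. Friction and masses are not known exactly. Their poses are not given: they have to be found in the camera images.
- stand: grey tipping stand fixed to the desk, foot 150 x 160 mm. Origin: on the desk under the middle of the tray; its z is up, its -x points to the pouring corner of the tray, its y is the direction of the hinge axis. The hinge axis runs along the stand's y, 80 mm above the origin.
- tray: shiny steel square tray, 150 mm inside, walls 4 mm, set diamond-wise on the stand: its corners point along the stand's x and y. Origin: middle of the tray, on the hinge axis; axes as the stand's when level, z normal to the floor. Floor 2 mm, wall tops 30 mm above the origin. A flat pouring lip sticks out at the top of the -x corner, an aluminium eyelet block at the +y corner.
- tip (a joint): tip angle of the tray in rad: 0 level (a stop), growing as the pouring corner (stand -x) goes down, stop at 0.6. A spring holds it level and returns it when let go: about 0.15 N m at 0 rising to 0.45 N m at 0.6.
- eyelet (a point): centre of the upper mouth of the upright round hole in the aluminium eyelet block (32 x 32 x 36 mm tall) at the tray's +y corner, 130 mm from the tray's middle and 30 mm above the hinge axis. Hole 15 mm in diameter, 36 mm deep, right through, mouth chamfered 2 mm. Axes as the tray's.
- pour_corner (a point): inside corner of the tray below the pouring lip, at floor height; 106 mm from the middle along -x. Axes as the tray's.
- lever: tipping lever, upright in its holder, 140 mm long, about 110 g. Origin: centre of its lower tip, z up along it. Steel shank 12 mm in diameter, tip chamfered, from 0 to 52 mm; collar 24 mm in diameter from 52 to 60; round black handle 16 mm in diameter from 60 to 140. It has 3 mm of play in the eyelet. Home, its collar rests on the block and its tip is 52 mm below the mouth.
- holder: grey block fixed to the desk, 50 x 50 x 58 mm tall, with a vertical 15 mm hole in its top in which the lever stands, collar on the top face, tip 6 mm above the desk. Origin: centre of its underside.
- piece1: gold-coloured cast bar 24 x 16 mm, 50 g, polished, 8 mm thick, lies loose on the tray floor; slides easily (friction about 0.12). Origin: centre of its underside.
- piece2: gold-coloured cast bar 24 x 16 mm, 50 g, polished, 8 mm thick, lies loose on the tray floor; slides easily (friction about 0.12). Origin: centre of its underside.
- piece3: gold-coloured round button 20 mm in diameter, 40 g, polished, 8 mm thick, lies loose on the tray floor; slides easily (friction about 0.12). Origin: centre of its underside.
- piece4: gold-coloured round button 20 mm in diameter, 40 g, polished, 8 mm thick, lies loose on the tray floor; slides easily (friction about 0.12). Origin: centre of its underside.
- stack_a: bystander: banded stack of gold tablets 45 x 28 x 36 mm tall, between robot and tray. Origin: centre of its underside.
- stack_b: bystander: banded stack of gold tablets 45 x 28 x 24 mm tall, to the right of the tray. Origin: centre of its underside.
- weights: bystander: dark wooden block 60 x 50 x 26 mm with two steel weights on it, 46 mm tall in all, standing beyond or before the holder. Origin: centre of its underside.
- case: bystander: white rounded case 60 x 46 x 22 mm beyond the tray. Origin: centre of its underside.

How it is judged (in metres and radians):
On the way:
1. the lever is down through the eyelet, collar on the block, the tray still level (z of lever in the frame of eyelet below -0.042 m and x of lever in the frame of eyelet between -0.009 and 0.009 m and y of lever in the frame of eyelet between -0.009 and 0.009 m and angle between the z axis of lever and the z axis of tray, either way round below 0.25 rad and value of joint tip below 0.12 rad), for 0.2 s.
At the end, for the whole second after the job is handed in: Gripper holds the lever (over 1 N), its tip 42 mm or more below the eyelet's mouth, within 9 mm and 0.25 rad of its axis; tray tipped over 0.3 rad (17 degrees), turning under 0.05 rad/s; all four pieces on the tray within 80 mm of the pouring corner, under 0.03 m/s (value of joint tip above 0.3 rad and velocity of joint tip between -0.05 and 0.05 rad/s and z of lever in the frame of eyelet below -0.042 m and x of lever in the frame of eyelet between -0.009 and 0.009 m and y of lever in the frame of eyelet between -0.009 and 0.009 m and angle between the z axis of lever and the z axis of tray, either way round below 0.25 rad and contact force between the fingers and lever above 1 N and distance between each of piece1, piece2, piece3, piece4 and pour_corner below 0.08 m and z of each of piece1, piece2, piece3, piece4 in the frame of pour_corner above -0.006 m and linear speed of each of piece1, piece2, piece3, piece4 below 0.03 m/s); the arm keeps its last pose, push and grip.
It fails at once if a bystander is pushed more than 30 mm (distance of any of stack_a, stack_b, weights, case from where it was at the start of the episode above 0.03 m).
It fails at once if the robot touches the tray itself (contact force between any of the arm, the fingers and tray above 2 N).
It also fails if it takes over 51 s, if anything falls off the work surface, if the arm or the gripper's body presses on something with over 40 N, if the wrist force passes 120 N, or if a joint passes its speed limit or range.

ROBOT

A 7-joint arm with a two-finger parallel gripper is mounted at the origin on the work surface. World frame = base frame: x ahead of the robot, y to its left, z up, the work surface at z = 0. Lengths are in mm, angles in rad, forces in N, time in s.
With the tool pointing down it reaches from about 400 to 900 mm from the base axis. Payload 5.6 kg.
Tool frame: the origin (TCP) lies on the centre line of the jaws, within the pads' length; the fingertips stand 11 mm ahead of it and the grasp point (between the pads) lies 8 mm behind it; z points along the fingers, y is the line along which they close (so a half turn about z gives the same grasp; the last joint's range is limited). The gripper opens to 92 mm and grips with 3 to 60 N. Pads are 20 mm wide; open, the fingers measure 128 mm over their backs; the gripper's body (75 mm by 189 mm) begins 69 mm behind the grasp point.
Start: joints at [1.167, 0.468, -0.012, 1.603, 0.006, 1.071, -0.056], TCP at [229.424, -608.173, 204.192] pointing down, gripper open.
Joint ranges: [-2.53, 2.53], [-0.31, 2.02], [-1.57, 1.55], [0.28, 2.44], [-1.29, 4.43], [0.15, 1.84], [-2.92, 2.92]. Speed limits (rad/s): [2.57, 2.57, 3.14, 3.14, 3.14, 3.14, 3.14].

INTERFACE

Orientations are given as a unit quaternion [x, y, z, w].
In Python, from station import env, vision, sensors gives the robot as it stands (env), with the cameras (vision) and the readings (sensors).
- The arm moves only by the tool advance, called after "Call:" in YAML: its name, and indented under it one key for each argument. Schema: {"type":"object","properties":{"motion":{"type":"array","items":{"type":"array","items":{"type":"array","items":{"type":"number"},"minItems":7,"maxItems":7},"minItems":1,"maxItems":8},"minItems":1,"maxItems":1},"squeeze":{"type":"number"},"only":{"type":"string"},"quiet":{"type":"boolean"},"lines":{"type":"string"}},"required":["motion"],"additionalProperties":false}. motion is a list that holds a single list of rows (three levels of brackets), with 1 to 8 rows, each of 7 numbers: the finger opening in mm, then dx, dy, dz in mm, then a rotation vector rx, ry, rz in rad; each row is the pose to reach, as a shift and turn from the pose commanded when the call began, along the tool's axes at that moment; what a row does not reach only later rows make up. A row lasts 1/8 s, in which the tool goes at most 62.5 mm and 0.188 rad, less where a joint would pass 70% of its speed; a pose out of reach is approached as far as the arm can. The fingers move at their own pace and stop on an object; squeeze is the grip in N (left out, the last holds). Time passes only in rows, so rows that do not move let the fingers close. The tool returns the time, the measured TCP pose, the force, the opening and the grip force at its end. only (a regular expression) keeps the lines of the reply that match it, lines (a string "A,B") keeps lines A to B, and quiet returns only ok. Input that does not fit is refused with a message, and nothing moves.
- sensors.get_obs(): the state, without advancing time (a new reading comes with each control period).
- vision.camera(name): name is "scene" or "top"; returns a dict with "img" (384x512x3 uint8, red, green, blue), "fx", "fy", "cx", "cy" (pixels), "eye" and "attitude" of the camera in the world. Camera axes: x right, y down, z forward; pixel columns grow to the right and rows downward; lengths in mm; the calibration is good to about 2 mm. A picture is of the moment at which its call begins. There is no depth.
- env.close_job(): hands the job in; it is judged then, once.
The state is a dict: "time": time; "joints": joint angles; "joint_vel": joint speeds; "joint_efforts": joint torques, N m; "tool_pos": TCP position; "orientation": TCP orientation; "contact_force": force on the tool from outside, world axes, zero at the start; "ft_torque": the same for the moment, N m; "opening": finger opening in mm; "finger_force": force on a finger pad.
Only numpy, scipy, OpenCV 4.12 (cv2) and the standard library are available. Lean on these libraries where they do the work, as an engineer would, in place of code of your own. Each camera call takes 0.05 s, during which the arm holds its last target. There are 200 camera calls.

## Working session

There is one attempt and no reset: what is moved stays moved. The work goes in short steps, Python scripts to look and compute and a tool call to move; the robot and the scene stay as the last step left them, time stands still between calls to the robot, and variables do not carry over. Pictures are saved under pics/ and viewed, at most 10 in all, crops included, and the job is handed in when it is done.

```bash
ls; mkdir -p pics; python3 - <<'E'
from station import env, vision, sensors
import cv2
for n in ("scene","top"):
    c=vision.camera(n); cv2.imwrite(f"pics/{n}0.png",c["img"][:,:,::-1]); print({k:v for k,v in c.items() if k!="img"})
print(sensors.get_obs())
E
```

```text
pics
station.py
{'fx': 400.7328239120606, 'fy': 400.7328239120606, 'cx': 262.96042354978965, 'cy': 188.37350224652022, 'eye': array([1134.6753107 ,  625.15287604,  646.16896324]), 'attitude': array([ 0.30620745,  0.82252184, -0.45003394, -0.16481587])}
{'fx': 448.2475605741846, 'fy': 448.2475605741846, 'cx': 252.44508250624244, 'cy': 190.3611042727214, 'eye': array([ 512.29594166,  -17.77054662, 1120.48786197]), 'attitude': array([-0.70063899,  0.7128384 , -0.01944475,  0.02425525])}
{'time': 0.1, 'joints': array([ 1.16703227,  0.4683167 , -0.01160705,  1.60352419,  0.00601735,
        1.07140551, -0.05630973]), 'joint_vel': array([-2.18573759e-04, -4.06170960e-03,  7.90840876e-04, -5.53664580e-03,
        4.45304874e-05, -1.32961868e-03, -4.80648565e-04]), 'joint_efforts': array([ 1.31631568e-03, -5.21651065e+01, -1.20154748e-02, -2.44366837e+01,
       -5.67622622e-02,  1.40341619e-02,  5.11029793e-05]), 'tool_pos': array([ 229.18382826, -607.67349598,  203.32076397]), 'orientation': array([ 9.83780476e-01,  1.79374799e-01, -2.08590527e-04, -7.82451593e-04]), 'contact_force': array([ 0.19621819,  0.1551846 , -0.09726488]), 'ft_torque': array([0.0352834 , 0.02615002, 0.00829914]), 'finger_force': 0.0, 'opening': 92.16662319978346}
```

View pics/scene0.png

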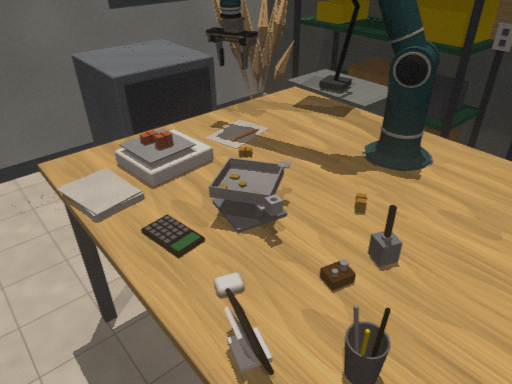

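View pics/top0.png

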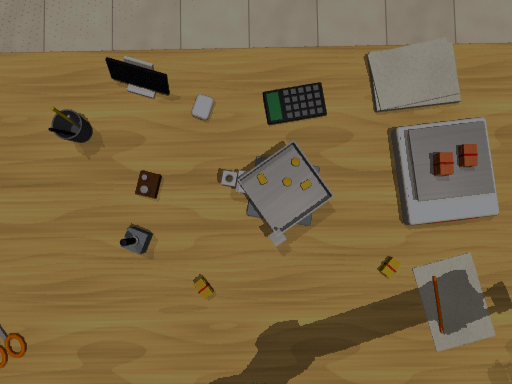

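```bash
python3 - <<'E'
import cv2,numpy as np
t=cv2.imread("pics/top0.png");s=cv2.imread("pics/scene0.png")
def c(im,x,y):
    p=cv2.resize(im[y:y+60,x:x+80],None,fx=5,fy=5,interpolation=cv2.INTER_CUBIC)
    for i in range(0,80,10): cv2.line(p,(i*5,0),(i*5,8),(0,255,0),1); cv2.putText(p,str(x+i),(i*5,18),0,.35,(0,255,0),1)
    for i in range(0,60,10): cv2.line(p,(0,i*5),(8,i*5),(0,255,0),1); cv2.putText(p,str(y+i),(10,i*5+4),0,.35,(0,255,0),1)
    return p
cv2.imwrite("pics/crop1.png",np.vstack([np.hstack([c(t,100,210),c(t,205,150)]),np.hstack([c(s,345,205),c(s,230,165)])]))
E
```

```text
(no output)
```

View pics/crop1.png

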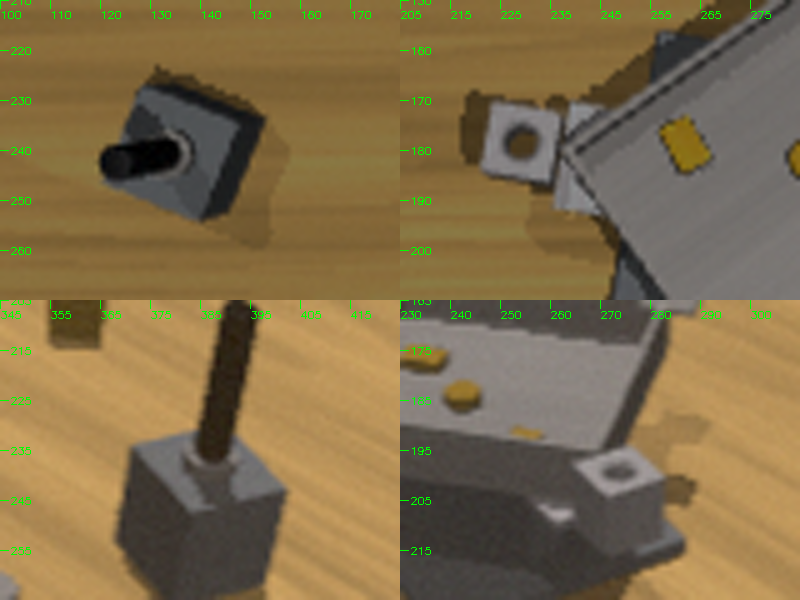

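```bash
cat > h.py <<'E'
import numpy as np, cv2
from scipy.spatial.transform import Rotation as R
from station import env, vision, sensors
def cams():
    return {n:vision.camera(n) for n in ("scene","top")}
def ray(c,p):
    d=R.from_quat(c["attitude"]).apply([(p[0]-c["cx"])/c["fx"],(p[1]-c["cy"])/c["fy"],1]); return c["eye"],d/np.linalg.norm(d)
def tri(cs,ps,pt):
    A=0;b=0;e=[ray(cs["scene"],ps),ray(cs["top"],pt)]
    for o,d in e:
        M=np.eye(3)-np.outer(d,d);A=A+M;b=b+M@o
    x=np.linalg.solve(A,b)
    return x.round(1),[round(float(np.linalg.norm((np.eye(3)-np.outer(d,d))@(x-o))),1) for o,d in e]
def atz(c,p,z):
    o,d=ray(c,p);return (o+d*(z-o[2])/d[2]).round(1)
def proj(c,X):
    v=R.from_quat(c["attitude"]).inv().apply(np.asarray(X)-c["eye"]);return np.array([c["cx"]+c["fx"]*v[...,0]/v[...,2],c["cy"]+c["fy"]*v[...,1]/v[...,2]]).T.round(1)
E
python3 - <<'E'
from h import *
cs=cams()
print("eyelet",tri(cs,(273.2,198.6),(229.1,178.2)),atz(cs["top"],(229.1,178.2),110),atz(cs["scene"],(273.2,198.6),110))
print("collar",tri(cs,(386.8,235.7),(134.1,240)),atz(cs["top"],(134.1,240),66),atz(cs["scene"],(386.8,235.7),66))
print("ltop",tri(cs,(392,206.5),(122.9,242.4)),atz(cs["top"],(122.9,242.4),146))
# holder top corners in panel coords
for p in [(145,86),(266,118),(205,220),(101,165)]: print(atz(cs["top"],(p[0]/5+99.6,p[1]/5+209.6),58))
for p in [(130,448),(240,432),(286,490),(192,512)]: print("s",atz(cs["scene"],(p[0]/5+344.6,p[1]/5-60+204.6),58))
print("lip",atz(cs["top"],(278,237),110),"tray wall corners",[atz(cs["top"],p,110) for p in [(292,143),(331,191),(237,184)]])
print("weights",[atz(cs["top"],p,26) for p in [(140,171),(162,175),(156,198),(135,194)]])
o=sensors.get_obs();print(R.from_quat(o["orientation"]).as_matrix().round(3))
E
```

```text
eyelet (array([603.4,  41. , 109.9]), [0.1, 0.1]) [603.4  40.9 110. ] [603.4  41.2 110. ]
collar (array([464.8, 270.2,  63.7]), [1.5, 1.5]) [465.8 268.4  66. ] [466.1 272.6  66. ]
ltop (array([465. , 270.6, 145.2]), [0.7, 0.7]) [464.6 271.  146. ]
[496.8 283.6  58. ]
[480.8 226.2  58. ]
[433.3 255.2  58. ]
[459.9 304.4  58. ]
s [480.4 240.1  58. ]
s [432.3 266.5  58. ]
s [452.1 303.9  58. ]
s [496.3 285.1  58. ]
lip [469.1 -67.  110. ] tray wall corners [array([ 681.1, -103.1,  110. ]), array([ 570.4, -188.6,  110. ]), array([589.9,  23.2, 110. ])]
weights [array([632.6, 264.6,  26. ]), array([621.8, 210.5,  26. ]), array([565.5, 225.5,  26. ]), array([576.2, 276.9,  26. ])]
[[ 0.936  0.353 -0.   ]
 [ 0.353 -0.936  0.001]
 [-0.    -0.001 -1.   ]]
```

Call:
advance:
  motion:
    - [[92, 60, -40, 0, 0, 0, -0.18], [92, 110, -80, 0, 0, 0, -0.36], [92, 155, -115, 0, 0, 0, -0.54], [92, 200, -150, 0, 0, 0, -0.72], [92, 245, -190, 0, 0, 0, -0.9], [92, 287, -221, 0, 0, 0, -1.047], [92, 287, -221, 0, 0, 0, -1.047], [92, 287, -221, 0, 0, 0, -1.047]]

```text
time: 1.2
tool_pos: [419.5, -300.7, 204.1]
orientation: [0.763, 0.647, -0.0, 0.0]
contact_force: [-1.1, -0.7, -0.3]
opening: 91.8
finger_force: 0.0
```

```bash
python3 -c "
from h import *
o=sensors.get_obs();print(o['tool_pos'],o['joints'].round(2),R.from_quat(o['orientation']).as_matrix().round(3))"
```

```text
[ 419.53298764 -300.70767919  204.11632822] [ 0.86  0.27 -0.36  1.91  0.12  0.98  0.29] [[ 0.163  0.987 -0.   ]
 [ 0.987 -0.163 -0.   ]
 [-0.001 -0.    -1.   ]]
```

Call:
advance:
  motion:
    - [[92, 60, -5, 0, 0, 0, 0], [92, 120, -10, 0, 0, 0, 0], [92, 180, -15, 0, 0, 0, 0], [92, 240, -20, 0, 0, 0, 0], [92, 300, -25, 0, 0, 0, 0], [92, 360, -30, 0, 0, 0, 0], [92, 410, -35, 0, 0, 0, 0], [92, 460, -39, 0, 0, 0, 0]]

```text
time: 2.2
tool_pos: [457.0, 159.8, 204.1]
orientation: [0.764, 0.646, -0.0, 0.0]
contact_force: [1.2, -0.8, -0.4]
opening: 92.1
finger_force: 0.0
```

Call:
advance:
  motion:
    - [[92, 60, -5, 0, 0, 0, 0], [92, 111.5, -9.2, 0, 0, 0, 0], [92, 111.5, -9.2, 0, 0, 0, 0], [92, 111.5, -9.2, 0, 0, 0, 0]]

```text
time: 2.7
tool_pos: [465.8, 269.6, 203.5]
orientation: [0.763, 0.646, -0.001, 0.0]
contact_force: [-0.5, -0.4, -0.5]
opening: 91.8
finger_force: 0.0
```

```bash
python3 -c "
from h import *
o=sensors.get_obs();print(o['tool_pos'],o['joints'].round(2),R.from_quat(o['orientation']).as_matrix().round(3))
c=cams();cv2.imwrite('pics/a.png',np.hstack([cv2.resize(c['top']['img'][200:275,90:190,::-1],None,fx=4,fy=4),cv2.resize(c['scene']['img'][165:240,340:440,::-1],None,fx=4,fy=4)]))"
```

```text
[465.84117123 269.60747601 203.51564689] [-0.03  0.37 -0.69  1.84  0.27  1.02 -0.99] [[ 0.165  0.986 -0.001]
 [ 0.986 -0.165 -0.002]
 [-0.002 -0.001 -1.   ]]
```

View pics/a.png

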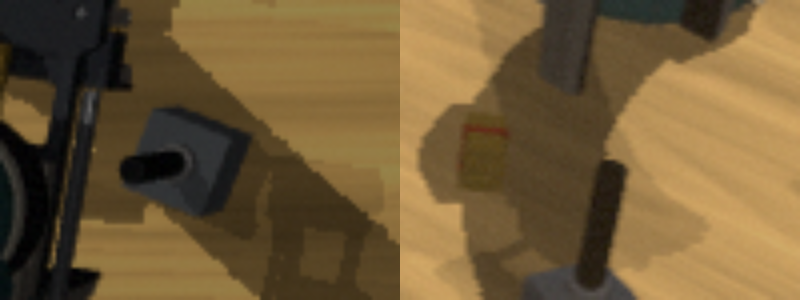

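```bash
python3 -c "
from h import *
c=cams();cv2.imwrite('pics/b.png',cv2.resize(c['top']['img'][150:330,20:200,::-1],None,fx=3,fy=3))
X=[[465.8,269.6,192],[465.8+55*.986,269.6-55*.165,192],[465.8-55*.986,269.6+55*.165,192],[465,270.8,146]]
for n in c:print(n,proj(c[n],X))"
```

```text
scene [[395.5 188.1]
 [376.2 195.8]
 [413.7 180.9]
 [392.4 206.2]]
top [[117.  243. ]
 [121.4 216.6]
 [112.5 269.6]
 [123.  242.2]]
```

View pics/b.png

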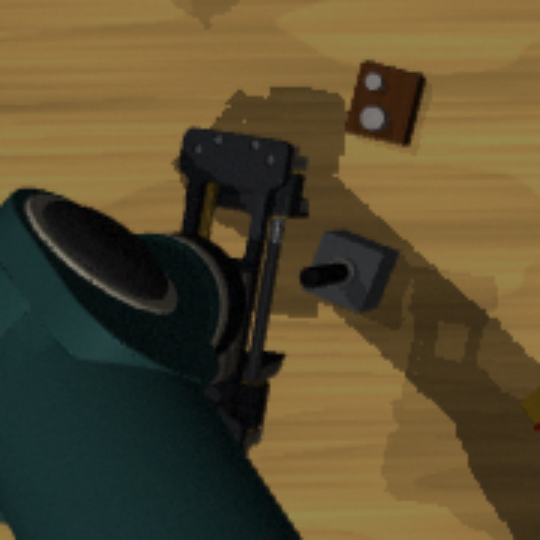

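Call:
advance:
  motion:
    - [[92, 1, -1, 30, 0, 0, 0], [92, 1, -1, 60, 0, 0, 0], [92, 1, -1, 80, 0, 0, 0], [92, 1, -1, 90, 0, 0, 0], [92, 1, -1, 90, 0, 0, 0]]

```text
time: 3.52
tool_pos: [464.4, 272.6, 114.0]
orientation: [0.762, 0.647, -0.0, -0.0]
contact_force: [1.0, 0.7, 0.3]
opening: 92.3
finger_force: 0.0
```

Call:
advance:
  motion:
    - [[10, 0, 0, 0, 0, 0, 0], [10, 0, 0, 0, 0, 0, 0], [10, 0, 0, 0, 0, 0, 0], [10, 0, 0, 0, 0, 0, 0], [10, 0, 0, 0, 0, 0, 0], [10, 0, 0, 0, 0, 0, 0], [10, 0, 0, 0, 0, 0, 0], [10, 0, 0, 0, 0, 0, 0]]
  squeeze: 40

```text
time: 4.53
tool_pos: [464.4, 272.8, 114.1]
orientation: [0.762, 0.647, 0.0, 0.0]
contact_force: [0.2, 0.6, -1.2]
opening: 14.8
finger_force: 40.0
```

Call:
advance:
  motion:
    - [[10, 0, 0, -20, 0, 0, 0], [10, 0, 0, -50, 0, 0, 0], [10, 0, 0, -90, 0, 0, 0], [10, 0, 0, -125, 0, 0, 0], [10, 0, 0, -135, 0, 0, 0], [10, 0, 0, -135, 0, 0, 0]]

```text
time: 5.28
tool_pos: [464.3, 272.6, 249.4]
orientation: [0.762, 0.647, 0.0, 0.0]
contact_force: [0.8, 0.1, -1.7]
opening: 14.4
finger_force: 40.0
```

Call:
advance:
  motion:
    - [[10, -35, 30, 0, 0, 0, 0], [10, -75, 63, 0, 0, 0, 0], [10, -115, 97, 0, 0, 0, 0], [10, -155, 131, 0, 0, 0, 0], [10, -190, 160, 0, 0, 0, 0], [10, -206, 175, 0, 0, 0, 0], [10, -206, 175, 0, 0, 0, 0], [10, -206, 175, 0, 0, 0, 0]]

```text
time: 6.28
tool_pos: [602.5, 43.8, 248.8]
orientation: [0.761, 0.648, -0.0, -0.001]
contact_force: [-0.8, 0.5, -1.3]
opening: 15.0
finger_force: 40.0
```

```bash
cat > v.py <<'E'
from h import *
import sys
c=cams();f=[]
B={"top":(195,155),"scene":(235,150)}
if len(sys.argv)>2:B["scene"]=(235,int(sys.argv[2]))
for n in ("top","scene"):
    x,y=B[n];p=cv2.resize(c[n]["img"][y:y+75,x:x+80,::-1],None,fx=5,fy=5,interpolation=cv2.INTER_CUBIC)
    for i in range(0,80,10): cv2.putText(p,str(x+i),(i*5,10),0,.35,(0,255,0),1)
    for i in range(0,75,10): cv2.putText(p,str(y+i),(0,i*5+4),0,.35,(0,255,0),1)
    f.append(p)
cv2.imwrite(sys.argv[1],np.hstack(f))
o=sensors.get_obs();print(o["tool_pos"].round(1),R.from_quat(o["orientation"]).as_matrix().round(3).tolist())
E
python3 v.py pics/c.png
```

```text
[602.7  43.6 249.3] [[0.159, 0.987, -0.0], [0.987, -0.159, 0.001], [0.001, -0.0, -1.0]]
```

View pics/c.png

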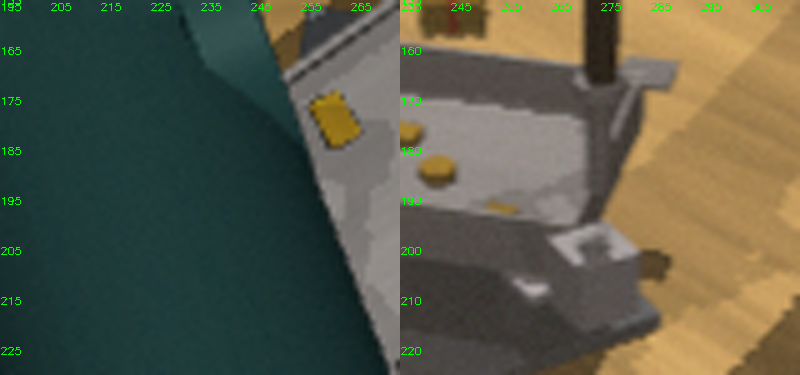

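```bash
python3 -c "
from h import *
c=vision.camera('scene');im=c['img'].astype(int).sum(2)
for r in range(152,182,3): print(r,im[r,264:286].tolist())
print(proj(c,[[602.3,41.9,z] for z in (141,167,193,197,201,215,230)]),proj(c,[603.4,41,110]))"
```

```text
152 [423, 433, 431, 432, 444, 437, 448, 326, 127, 116, 99, 100, 104, 85, 270, 410, 454, 463, 457, 466, 463, 471]
155 [432, 427, 428, 442, 434, 433, 430, 330, 120, 109, 122, 114, 96, 107, 274, 409, 443, 449, 446, 455, 454, 448]
158 [447, 451, 442, 434, 435, 436, 434, 314, 114, 97, 113, 106, 122, 110, 264, 395, 420, 431, 438, 441, 448, 444]
161 [450, 466, 464, 460, 443, 449, 446, 323, 117, 106, 109, 88, 99, 114, 273, 392, 402, 391, 396, 403, 404, 408]
164 [232, 235, 238, 227, 232, 261, 313, 246, 93, 108, 111, 95, 104, 119, 304, 380, 393, 410, 414, 403, 380, 368]
167 [232, 218, 225, 230, 237, 214, 228, 253, 241, 239, 237, 233, 254, 240, 244, 225, 233, 325, 297, 229, 247, 270]
170 [233, 225, 218, 223, 228, 218, 219, 219, 213, 229, 229, 225, 222, 221, 206, 283, 316, 262, 183, 255, 389, 442]
173 [435, 429, 425, 436, 430, 362, 290, 241, 210, 200, 214, 209, 203, 206, 319, 310, 230, 179, 184, 254, 381, 444]
176 [431, 425, 430, 433, 440, 433, 397, 350, 267, 203, 226, 227, 226, 317, 299, 211, 172, 187, 228, 376, 451, 448]
179 [428, 433, 423, 429, 424, 427, 430, 364, 250, 221, 227, 218, 195, 188, 181, 184, 190, 321, 420, 455, 449, 455]
[[273.9 187.6]
 [274.  178.1]
 [274.1 168.3]
 [274.1 166.7]
 [274.2 165.2]
 [274.2 159.7]
 [274.3 153.8]] [273.2 198.6]
```

Call:
advance:
  motion:
    - [[10, -1, 1.7, 10, 0, 0, 0], [10, -1, 1.7, 20, 0, 0, 0], [10, -1, 1.7, 28, 0, 0, 0], [10, -1, 1.7, 31, 0, 0, 0], [10, -1, 1.7, 34, 0, 0, 0], [10, -1, 1.7, 37, 0, 0, 0], [10, -1, 1.7, 37, 0, 0, 0]]

```text
time: 7.3
tool_pos: [604.9, 40.0, 212.0]
orientation: [0.762, 0.647, -0.0, -0.0]
contact_force: [-1.0, 1.0, -2.0]
opening: 14.8
finger_force: 40.0
```

```bash
python3 v.py pics/d.png
```

```text
[605.   40.  212.2] [[0.162, 0.987, -0.0], [0.987, -0.162, 0.0], [0.0, -0.0, -1.0]]
```

View pics/d.png

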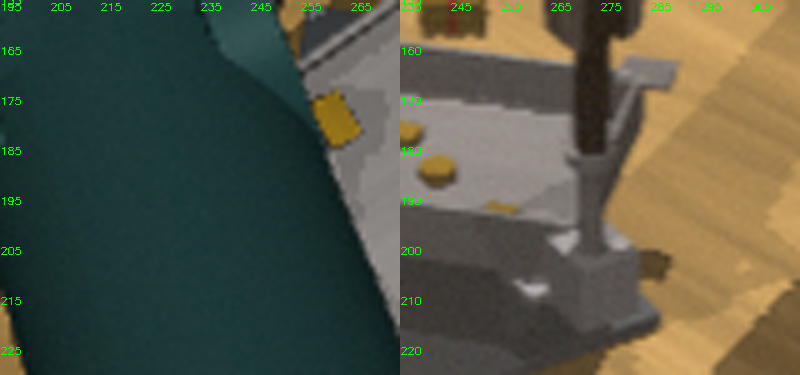

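Call:
advance:
  motion:
    - [[10, 0, 0, 5, 0, 0, 0], [10, 0, 0, 10, 0, 0, 0], [10, 0, 0, 15, 0, 0, 0], [10, 0, 0, 15, 0, 0, 0]]

```text
time: 7.9
tool_pos: [604.8, 39.8, 196.5]
orientation: [0.762, 0.647, -0.0, -0.0]
contact_force: [0.1, 1.1, -1.6]
opening: 14.9
finger_force: 40.0
```

```bash
python3 -c "
from h import *
c=vision.camera('scene');im=c['img'].astype(int).sum(2)
for r in range(164,204,4): print(r,im[r,262:286].tolist())"
```

```text
164 [229, 229, 231, 240, 214, 193, 196, 190, 185, 154, 104, 93, 91, 104, 153, 240, 291, 338, 363, 369, 374, 380, 372, 364]
168 [224, 221, 230, 234, 229, 236, 213, 182, 120, 91, 101, 102, 99, 107, 125, 190, 219, 214, 288, 319, 249, 266, 359, 397]
172 [290, 284, 276, 279, 283, 289, 284, 225, 92, 112, 102, 96, 84, 101, 122, 187, 288, 350, 288, 179, 180, 260, 387, 453]
176 [444, 445, 441, 433, 433, 436, 406, 298, 163, 84, 88, 92, 97, 103, 226, 325, 294, 195, 178, 181, 229, 379, 454, 454]
180 [437, 434, 435, 442, 438, 410, 383, 305, 171, 90, 88, 103, 105, 90, 126, 167, 170, 173, 229, 379, 459, 462, 461, 422]
184 [435, 429, 428, 430, 435, 438, 438, 340, 179, 103, 94, 93, 83, 93, 150, 194, 192, 357, 437, 406, 371, 375, 378, 390]
188 [417, 414, 386, 364, 363, 368, 291, 217, 224, 227, 238, 228, 229, 230, 213, 239, 337, 396, 392, 392, 389, 382, 392, 379]
192 [369, 369, 363, 367, 364, 369, 360, 375, 309, 211, 217, 203, 194, 242, 339, 386, 380, 384, 384, 387, 383, 392, 394, 392]
196 [208, 212, 217, 233, 250, 303, 353, 401, 334, 237, 222, 223, 215, 284, 392, 428, 417, 384, 372, 378, 388, 386, 390, 387]
200 [207, 208, 215, 227, 251, 400, 386, 293, 267, 234, 227, 222, 217, 208, 228, 264, 293, 269, 271, 279, 265, 212, 199, 199]
```

Call:
advance:
  motion:
    - [[10, 0, 0, 8, 0, 0, 0], [10, 0, 0, 15, 0, 0, 0], [10, 0, 0, 22, 0, 0, 0], [10, 0, 0, 26, 0, 0, 0], [10, 0, 0, 28, 0, 0, 0], [10, 0, 0, 28, 0, 0, 0]]

```text
time: 8.7
tool_pos: [605.0, 39.9, 169.0]
orientation: [0.762, 0.647, -0.0, -0.0]
contact_force: [-0.6, 1.7, -2.1]
opening: 14.9
finger_force: 40.0
```

Call:
advance:
  motion:
    - [[10, 0, 0, 1, 0, 0, 0], [10, 0, 0, 2, 0, 0, 0], [10, 0, 0, 2, 0, 0, 0]]

```text
time: 9.07
tool_pos: [605.1, 39.9, 167.2]
orientation: [0.762, 0.647, 0.0, 0.0]
contact_force: [-0.9, 2.0, -1.8]
opening: 15.1
finger_force: 40.0
```

```bash
python3 v.py pics/e.png
```

```text
[605.1  39.9 167.2] [[0.162, 0.987, 0.0], [0.987, -0.162, 0.0], [0.0, 0.0, -1.0]]
```

View pics/e.png

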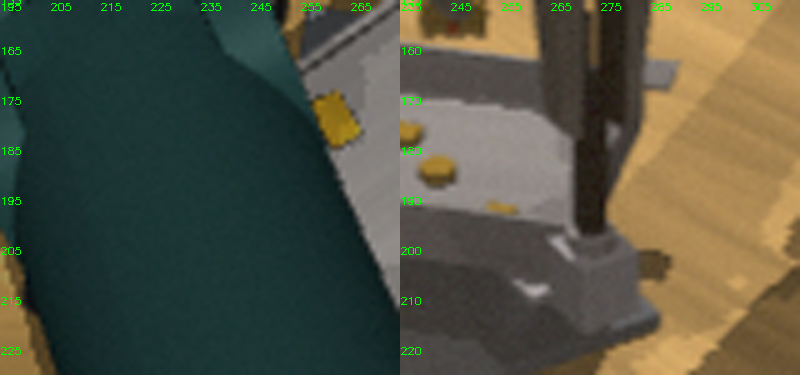

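Call:
advance:
  motion:
    - [[10, 0, 0, 1, 0, 0, 0], [10, 0, 0, 1, 0, 0, 0], [10, 0, 0, 1, 0, 0, 0]]

```text
time: 9.55
tool_pos: [605.2, 39.9, 166.2]
orientation: [0.762, 0.647, 0.0, 0.0]
contact_force: [-0.8, 1.8, -1.2]
opening: 14.6
finger_force: 40.0
```

Call:
advance:
  motion:
    - [[10, 0, -2.6, 0, -0.03, 0, 0], [10, 0, -5.2, 0.2, -0.06, 0, 0], [10, 0, -7.7, 0.4, -0.09, 0, 0], [10, 0, -10.3, 0.6, -0.12, 0, 0], [10, 0, -12.9, 1, -0.15, 0, 0], [10, 0, -15.4, 1.4, -0.18, 0, 0], [10, 0, -17.9, 1.9, -0.21, 0, 0], [10, 0, -20.4, 2.5, -0.24, 0, 0]]

```text
time: 10.55
tool_pos: [585.7, 43.5, 164.8]
orientation: [0.757, 0.643, 0.079, 0.092]
contact_force: [-1.6, 1.6, 3.1]
opening: 15.0
finger_force: 40.0
```

Call:
advance:
  motion:
    - [[10, 0, -2.6, 0, -0.03, 0, 0], [10, 0, -5.2, 0.2, -0.06, 0, 0], [10, 0, -7.7, 0.4, -0.09, 0, 0], [10, 0, -10.3, 0.6, -0.12, 0, 0], [10, 0, -12.9, 1, -0.15, 0, 0], [10, 0, -15.4, 1.4, -0.18, 0, 0], [10, 0, -17.9, 1.9, -0.21, 0, 0], [10, 0, -20.4, 2.5, -0.24, 0, 0]]

```text
time: 11.55
tool_pos: [566.7, 47.0, 157.8]
orientation: [0.74, 0.629, 0.155, 0.182]
contact_force: [-3.5, 0.5, 5.4]
opening: 15.1
finger_force: 40.1
```

Call:
advance:
  motion:
    - [[10, 0, 0, 0, 0, 0, 0], [10, 0, 0, 0, 0, 0, 0], [10, 0, 0, 0, 0, 0, 0], [10, 0, 0, 0, 0, 0, 0], [10, 0, 0, 0, 0, 0, 0], [10, 0, 0, 0, 0, 0, 0], [10, 0, 0, 0, 0, 0, 0], [10, 0, 0, 0, 0, 0, 0]]

```text
time: 12.55
tool_pos: [566.7, 47.0, 157.7]
orientation: [0.74, 0.629, 0.155, 0.182]
contact_force: [-5.3, 1.9, 6.5]
opening: 15.0
finger_force: 40.1
```

```bash
python3 - <<'E'
from h import *
c=cams();f=[]
for n,(x,y) in {"top":(195,110),"scene":(195,130)}.items():
    f.append(cv2.resize(c[n]["img"][y:y+150,x:x+100,::-1] if 0 else c[n]["img"][y:y+150,x:x+133,::-1],None,fx=3,fy=3,interpolation=cv2.INTER_CUBIC))
cv2.imwrite("pics/f.png",np.hstack(f))
E
```

```text
(no output)
```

View pics/f.png

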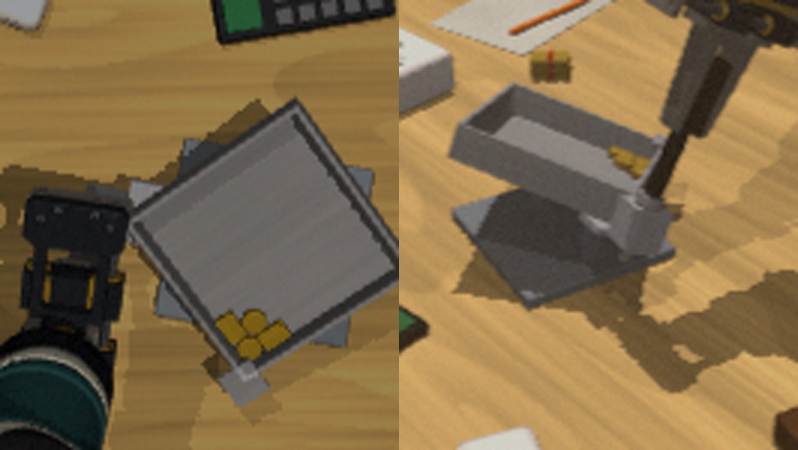

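```bash
python3 -c "
from h import *
print(sensors.get_obs()['joint_vel'].round(4)); print(env.close_job())"
```

```text
[-0.0007  0.001   0.0013 -0.0016  0.0006 -0.      0.0008]
the job is handed in; nothing more can be done
None
```

I handed the job in with the lever through the eyelet and still gripped at 40 N, the tray tipped about 25 degrees and still, and all four gold pieces together in the pouring corner; the hand-in gave no verdict, and the tip angle is my estimate from the tool's tilt and the last picture.

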